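# Flip a chocolate biscuit onto the serving slab

## Robot

A 6-joint arm with a two-finger parallel gripper is mounted at the origin on the work surface. World frame = base frame: x ahead of the robot, y to its left, z up, the work surface at z = 0. Lengths are in m, angles in rad, forces in N, time in s.
With the tool pointing down it reaches from about 0.25 to 0.725 m from the base axis. Payload 9.7 kg.
Tool frame: the origin (TCP) lies at the very end of the fingers, on their centre line; the grasp point (between the pads) lies r.grasp_offset behind it (r.grasp_offset is the distance from the TCP to the grasp point, in m); z points along the fingers, y is the direction in which the jaws open and shut (so a half turn about z gives the same grasp; the last joint's range is limited). The gripper opens to 85 mm and grips with 20 to 120 N. Pads are 22 mm wide; open, the fingers measure 114 mm over their backs; the gripper's body (76 mm by 85 mm) begins 54 mm behind the grasp point. The pads swing forward as they close: fully open they stand 13 mm farther back than shut.
Start: joints at [-1.343, 0.087, 0.176, 1.66, 0, 1.571], TCP at [0.124, -0.536, 0.231] pointing down, gripper open.
Joint ranges: [-3.13, 3.13], [-0.85, 1.81], [-1.15, 1.24], [-2.2, 2.28], [-1.44, 1.52], [-3.14, 3.14]. Speed limits (rad/s): [2.22, 2.22, 2.57, 3.14, 3.14, 3.14].

## Interface

Orientations are given as a rotation vector (axis times angle).
In Python, from bench import r gives the robot as it stands.
- The arm moves only by the shell command python3 -m handwheel 'ROWS' [FORCE]. ROWS is JSON, a list that holds one entry, the list of rows, each a list of 7 numbers: the shift along the tool's x, y, z in mm, then the turn, a rotation vector about the tool's x, y, z in degrees, then the finger opening in mm, from 0 to 85.4. A call has 1 to 5 rows; each row shifts and turns the commanded pose from where the row before left it, along the tool's axes as they then stand; what a row does not reach is not made up. A row lasts 1/10 s, in which the tool goes at most 50 mm and 8.59 degrees, less where a joint would pass 70% of its speed; a pose out of reach is approached as far as the arm can. A call with a gripper value outside its range is refused whole. The fingers move at their own pace and stop on an object; FORCE is the grip in N (left out, the last holds). Time passes only in rows, so rows that do not move let the fingers close. It gives the time, the measured TCP pose, the force and the opening at its end, in the units of the state.
- r.get_obs(): the state, without advancing time (a new reading comes with each control period).
- r.get_image(name): name is "scene" or "top" or "wrist"; returns a dict with "frame" (384x512x3 uint8, red, green, blue), "fx", "fy", "cx", "cy" (pixels), "R" (3x3) and "t" (3): a world point X has camera coordinates R X + t. Camera axes: x right, y down, z forward; pixel columns grow to the right and rows downward; lengths in m; the calibration is good to about 2 mm. The wrist camera is an equidistant fisheye: a pixel r from the principal point sees the ray r / f radians off the axis. A picture is of the moment at which its call begins. There is no depth.
- r.finish_job(): hands the job in, once; it reports no verdict.
The state is a dict: "t": time; "qpos": joint angles; "dq": joint speeds; "joint_efforts": joint torques, N m; "position": TCP position; "tcp_rot": TCP orientation; "force": force on the tool from outside, world axes, zero at the start; "wrist_torque": the same for the moment, N m; "width": opening from 0.0 (shut) to 1.0 (fully open).
Only numpy, scipy, OpenCV 4.12 (cv2) and the standard library are available. Lean on these libraries where they do the work, as an engineer would, in place of code of your own. Each camera call takes 0.05 s, during which the arm holds its last target. There are 200 camera calls.

## Task

A chocolate-coated biscuit lies chocolate side down on the black cutting board. Without gripping or lifting it, push it with the fingertips against the long edge of the white serving slab in front of it until it tips up and flips over onto the slab, then push it on until it lies wholly on the slab, chocolate side up. Be gentle enough not to crack it, and leave the finished biscuit, the strawberries and the knife where they are.

Things in the scene. Friction and masses are not known exactly. Their poses are not given: they have to be found in the camera images.
- biscuit: square biscuit to turn over, 70 x 70 x 10 mm, about 40 g, rigid, rim rounded to 5 mm radius: golden plain face with small holes up at the start, dark chocolate face underneath. Origin at the centre of the chocolate face; z points from chocolate to plain face (up at the start, down when done), x and y along its sides. Fingertips grip its rim well by friction; it cracks above 30 N of finger force.
- biscuit_center (a point): the centre of the biscuit, 5 mm below the face that is up
- slab: white polished marble serving slab, fixed, slippery for the biscuit; 200 mm along its x, 280 mm along its y, 12 mm thick, flat on the black board. Origin at the centre of its underside; z up. The biscuit lies in front of its long edge at x = -100 mm in its frame: straight, upright, 12 mm high. Flipped, the biscuit may rest half on the slab, near rim on the board.
- board: the black rubbery cutting board with ruler marks, fixed, 450 x 660 mm, 6 mm thick: its top, on which biscuit and slab lie, is 6 mm over the table; the biscuit slides on it less easily than on the slab. Origin at the centre of its underside.
- finished: a finished biscuit of the same size, chocolate side up with a hulled strawberry (28 mm wide, 34 mm tall) standing on it, loose, on the rear half of the slab. Origin at the centre of its underside. Not to be moved.
- berry: a hulled strawberry standing on its cut base on the black board, tip up, 28 mm wide, 34 mm tall. Origin at the centre of its base. Not to be moved.
- knife: a cook's knife lying flat on the table, 300 mm long, 42 mm wide, 14 mm tall, along its x axis, handle to -x. Origin under its middle. Not to be moved.
- bowl: a glass bowl full of strawberries on the table, 120 mm wide, 50 mm tall (the fruit to about 75 mm). Origin at the centre of its underside. Not to be moved.
Mind the look-alikes: they are no part of the job. There is more than one size of the biscuit; the one meant has the size given above.

How it is judged:
On the way:
1. the biscuit is tipped up steeply with its lower edge still down on the board by the slab's edge (angle between biscuit's own z axis and vertical between 0.6 and 1.9 rad and height (world z) of biscuit_center below 0.055 m and x of biscuit_center in the frame of slab between -0.145 and -0.085 m), for 0.1 s.
At the end, for the whole second after the job is handed in: The biscuit rests flat (within 0.08 rad) on the serving slab, plain side down and chocolate side up, at rest, with its centre at least 33 mm inside every edge of the slab (so that no side overhangs by more than 2 mm when it lies square) (angle between biscuit's own z axis and vertical above 3.06 rad and height (world z) of biscuit_center between 0.02 and 0.026 m and x of biscuit_center in the frame of slab between -0.067 and 0.067 m and y of biscuit_center in the frame of slab between -0.107 and 0.107 m and linear speed of biscuit below 0.01 m/s and angular speed of biscuit below 0.1 rad/s); the robot touches nothing.
It fails at once if the biscuit is lifted or carried: flat and clear of what it lies on, or raised as a whole (height (world z) of biscuit_center above 0.068 m or (angle between biscuit's own z axis and vertical below 0.3 rad and height (world z) of biscuit_center above 0.035 m) or (angle between biscuit's own z axis and vertical above 2.9 rad and height (world z) of biscuit_center above 0.045 m)).
It fails at once if the biscuit is pinched or pressed hard enough to crack (more than 30 N from the fingers) (contact force between biscuit and the fingers above 30 N).
It fails at once if the finished biscuit is moved by more than 10 mm or tipped (distance of finished from where it was at the start of the episode above 0.01 m or angle between finished's own z axis and vertical above 0.2 rad).
It fails at once if the standing strawberry is moved by more than 10 mm or knocked over (distance of berry from where it was at the start of the episode above 0.01 m or angle between berry's own z axis and vertical above 0.3 rad).
It fails at once if the knife or the bowl of strawberries is moved by more than 10 mm (distance of any of knife, bowl from where it was at the start of the episode above 0.01 m).
It also fails if it takes over 72 s, if anything falls off the work surface, if the arm or the gripper's body presses on something with over 40 N, if the wrist force passes 120 N, or if a joint passes its speed limit or range.

## Working session

There is one attempt and no reset: what is moved stays moved. The work goes in short steps, Python scripts to look and compute and a shell command to move; the robot and the scene stay as the last step left them, time stands still between calls to the robot, and variables do not carry over. Pictures are saved under pics/ and viewed, about 8 in all and at most 12, crops included, and the job is handed in when it is done.

```bash
ls; mkdir -p pics; cat > h.py <<'E'
import numpy as np,cv2
from bench import r
def cam(n,save=None):
    d=r.get_image(n)
    if save: cv2.imwrite('pics/'+save,d['frame'][:,:,::-1])
    return d
def ray(d,u,v,z):
    R=np.array(d['R']);t=np.array(d['t']);c=-R.T@t
    k=R.T@np.array([(u-d['cx'])/d['fx'],(v-d['cy'])/d['fy'],1])
    return c+k*(z-c[2])/k[2]
def proj(d,X):
    p=np.array(d['R'])@np.array(X)+np.array(d['t']);return d['fx']*p[0]/p[2]+d['cx'],d['fy']*p[1]/p[2]+d['cy']
E
python3 - <<'E'
from h import *
a=cam('top');b=cam('scene')
np.savez('i0.npz',top=a['frame'],scene=b['frame'])
cv2.imwrite('pics/a.png',a['frame'][:,:,::-1]);cv2.imwrite('pics/b.png',b['frame'][:,:,::-1])
for d in(a,b): print(d['fx'],d['cx'],d['cy'],np.round(d['R'],3).tolist(),np.round(d['t'],3))
print(r.get_obs(), r.grasp_offset)
E
```

```text
pics
466.4632185951586 257.660819995473 195.43616965436965 [[0.024, -0.999, 0.03], [-0.988, -0.028, -0.152], [0.153, -0.026, -0.988]] [-0.046  0.51   1.353]
465.35151780963093 249.73951675855645 195.4443053625414 [[0.293, 0.956, -0.014], [0.78, -0.247, -0.574], [-0.553, 0.157, -0.818]] [-0.14  -0.348  1.522]
{'t': 0.1, 'qpos': array([-1.34300773e+00,  8.73860175e-02,  1.75213637e-01,  1.65979706e+00,
        6.91547204e-06,  1.57079562e+00]), 'dq': array([-0.00096986, -0.00053899,  0.0026638 ,  0.00047349, -0.00014188,
        0.00057214]), 'joint_efforts': array([ 9.66949447e-04, -5.21559083e+01,  4.65655553e+01,  1.61181483e-02,
        7.39836514e-05,  1.69887443e-06]), 'position': array([ 0.12415858, -0.53559175,  0.23066458]), 'tcp_rot': array([-3.12007957e+00, -3.56904961e-01,  1.98555032e-04]), 'force': array([0.67035501, 0.17098333, 0.12857249]), 'wrist_torque': array([-0.01850449,  0.00710351,  0.01045034]), 'width': 0.9986721182798928} 0.0187
```

View pics/a.png

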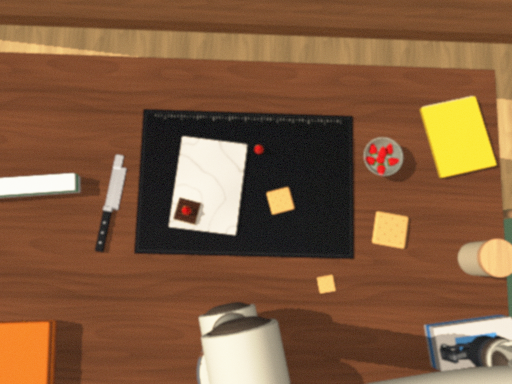

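View pics/b.png

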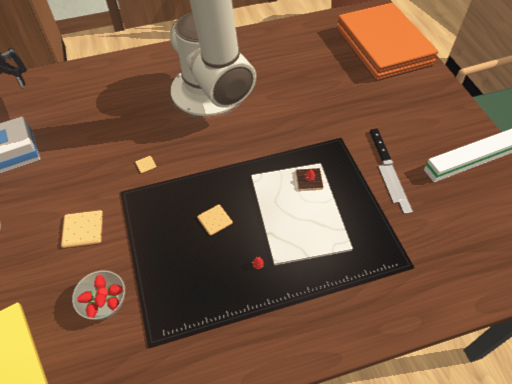

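Top view: three plain biscuits at (281,200) on the board, (390,230) and (326,284) on the table. Only the first lies in front of the slab's long edge, on the black board. I'll measure their sizes and enlarge it.

```bash
python3 - <<'E'
from h import *
from itertools import chain
ds={n:cam(n) for n in('top','scene')}
P={}
for n,d in ds.items():
    f=d['frame'];hsv=cv2.cvtColor(f,cv2.COLOR_RGB2HSV)
    gold=cv2.inRange(hsv,(12,70,150),(28,200,255)); white=cv2.inRange(hsv,(0,0,150),(179,45,255)); red=cv2.inRange(hsv,(0,150,90),(6,255,255))|cv2.inRange(hsv,(172,150,90),(179,255,255))
    for nm,m,z in(('gold',gold,.016),('white',white,.018),('red',red,.02)):
        cs,_=cv2.findContours(m,cv2.RETR_EXTERNAL,cv2.CHAIN_APPROX_NONE)
        for c in cs:
            if cv2.contourArea(c)<(25 if nm=='red' else 150): continue
            zz=z
            w=np.array([ray(d,*p[0],zz)[:2] for p in c])*1000
            (cx,cy),(W,H),an=cv2.minAreaRect(w.astype(np.float32))
            pc=c[:,0].mean(0)
            if W>350 or pc[1]<60: continue
            print(n,nm,'px',pc.round(),'world',round(cx,1),round(cy,1),'size',round(W,1),round(H,1),round(an,1))
t=ds['top']['frame'][125:245,160:310];s=ds['scene']['frame'][150:270,180:330]
cv2.imwrite('pics/c.png',cv2.resize(np.vstack([t,s])[:,:,::-1],None,fx=2.4,fy=2.4,interpolation=cv2.INTER_CUBIC)) if 0 else cv2.imwrite('pics/c.png',cv2.resize(np.hstack([t,s])[:,:,::-1],(800,320),interpolation=cv2.INTER_CUBIC))
E
```

```text
top gold px [326. 284.] world 256.4 -241.3 size 52.6 52.9 10.6
top gold px [487. 258.] world 348.9 -722.2 size 165.2 118.3 86.5
top gold px [389. 230.] world 422.0 -435.6 size 104.6 104.4 81.4
top gold px [280. 200.] world 502.5 -101.2 size 71.7 72.2 16.5
top gold px [454. 137.] world 723.4 -655.1 size 239.0 192.3 14.1
top white px [234. 360.] world 43.1 29.9 size 143.9 186.3 1.1
top white px [467. 341.] world 93.4 -678.1 size 129.3 249.4 7.9
top white px [208. 322.] world 135.3 92.5 size 45.5 58.9 12.1
top white px [ 37. 184.] world 531.4 627.5 size 55.2 221.8 5.7
top white px [115. 184.] world 540.8 394.1 size 43.1 172.7 81.2
top white px [208. 185.] world 543.9 117.7 size 203.5 283.5 84.5
top red px [186. 211.] world 461.9 179.9 size 28.5 27.9 28.8
top red px [381. 169.] world 607.3 -410.2 size 21.7 25.5 89.1
top red px [393. 161.] world 635.4 -451.1 size 22.7 30.1 17.3
top red px [379. 155.] world 650.1 -410.8 size 41.9 94.4 35.1
top red px [372. 149.] world 671.4 -386.2 size 21.9 29.1 89.3
top red px [258. 149.] world 660.4 -32.8 size 28.5 27.7 1.4
scene gold px [ 18. 350.] worl
[... 242 characters left out ...]
 px [486.  65.] world 189.3 912.5 size 29.9 206.5 2.8
scene white px [ 82. 299.] world 625.8 -456.0 size 52.1 82.2 66.0
scene white px [395. 188.] world 555.3 387.1 size 38.8 162.9 82.4
scene white px [300. 215.] world 544.9 115.2 size 201.0 283.4 84.5
scene white px [473. 151.] world 505.8 671.7 size 57.1 296.3 6.1
scene white px [ 13. 139.] world 46.0 -602.5 size 157.4 97.2 6.3
scene red px [113. 303.] world 656.6 -387.2 size 26.5 23.2 31.4
scene red px [ 85. 297.] world 625.4 -448.3 size 28.4 30.9 35.8
scene red px [102. 295.] world 623.5 -418.9 size 74.5 94.4 30.9
scene red px [258. 263.] world 659.8 -34.1 size 24.5 29.8 72.6
scene red px [310. 175.] world 446.8 184.4 size 27.6 35.9 69.1
```

View pics/c.png

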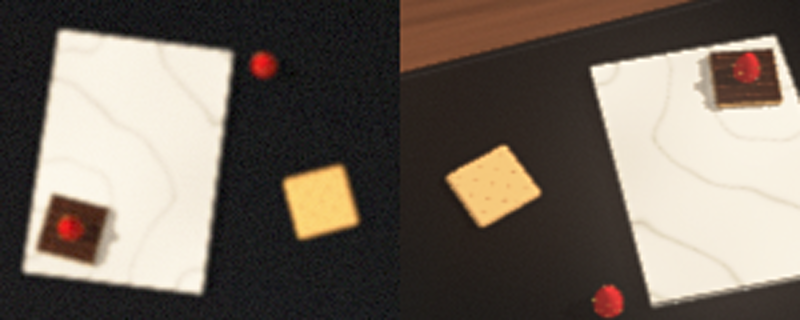

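Crop: the target is the square at top px (280,200). It is 70–72 mm in both views, against 104 and 52 mm for the others, and lies on the black board in front of the slab's long edge with holes up. At 16 mm height the two views agree to about 2 mm: centre (503,−102), slab centre (544,116) with its x axis at 84.5°. The finished biscuit is at top px (188,211) and the loose berry at (258,149).

Next I turn the tool square to the slab edge and move behind the biscuit.

```bash
python3 -m handwheel '[[[0,0,0,0,0,-8,25],[0,0,0,0,0,-8,25],[0,0,0,0,0,-8,25],[0,0,0,0,0,-8,25],[0,0,0,0,0,-8,25]]]' 20
python3 -m handwheel '[[[0,0,0,0,0,-8,25],[0,0,0,0,0,-8,25],[0,0,0,0,0,-8,25],[0,0,0,0,0,-7.4,25],[0,0,0,0,0,0,25]]]'
python3 -m handwheel '[[[32,28,0,0,0,0,25],[32,28,0,0,0,0,25],[32,28,0,0,0,0,25],[32,28,0,0,0,0,25],[32,28,0,0,0,0,25]]]'
python3 -m handwheel '[[[32,28,0,0,0,0,25],[32,28,0,0,0,0,25],[32,28,0,0,0,0,25],[32,28,0,0,0,0,25],[32,28,0,0,0,0,25]]]'
cat >> h.py <<'E'
C=np.array([544.4,116.5]);a=np.radians(84.5);sx=np.array([np.cos(a),np.sin(a)]);sy=np.array([-sx[1],sx[0]])
def slab(p): q=np.array(p[:2])-C;return np.round([q@sx,q@sy],1)
def st():
    from scipy.spatial.transform import Rotation as Ro
    o=r.get_obs();p=o['position']*1000;M=Ro.from_rotvec(o['tcp_rot']).as_matrix();f=o['force']
    print('t',round(o['t'],2),'slab',slab(p),'z',round(p[2],1),'toolx ang',np.degrees(np.arctan2(M[1,0],M[0,0])).round(2),'tilt',M[2,2].round(5),'F push,lat,z',np.round([f[:2]@sx,f[:2]@sy,f[2]],2),'w',round(o['width'],3))
E
python3 -c "from h import *;st()"
```

```text
t: 0.7
position: [0.1242, -0.5357, 0.2311]
tcp_rot: [-2.807, -1.411, -0.0]
force: [-0.7, -0.2, -0.8]
width: 0.296
t: 1.2
position: [0.1242, -0.5357, 0.2311]
tcp_rot: [-2.324, -2.113, -0.0]
force: [0.9, 0.1, -0.0]
width: 0.292
t: 1.7
position: [0.2799, -0.3888, 0.2313]
tcp_rot: [2.331, 2.106, -0.0]
force: [0.3, -0.5, -0.6]
width: 0.289
t: 2.2
position: [0.4349, -0.2429, 0.2314]
tcp_rot: [2.331, 2.106, 0.0]
force: [1.1, -1.2, 0.0]
width: 0.292
t 2.2 slab [-368.2   74.6] z 231.4 toolx ang 84.2 tilt -1.0 F push,lat,z [-1.05 -1.24  0.04] w 0.292
```

```bash
python3 -m handwheel '[[[35,27,0,0,0,0,25],[35,27,0,0,0,0,25],[0,0,45,0,0,0.3,25],[0,0,45,0,0,0,25],[0,0,45,0,0,0,25]]]'
python3 -m handwheel '[[[0,0,40,0,0,0,25],[0,0,20,0,0,0,25],[0,0,14,0,0,0,25],[0,0,5,0,0,0,25],[0,0,3,0,0,0,25]]]'
python3 -c "from h import *;st()"
```

```text
t: 2.7
position: [0.4946, -0.1794, 0.0947]
tcp_rot: [2.335, 2.101, 0.0]
force: [-0.2, 0.2, 0.4]
width: 0.292
t: 3.2
position: [0.4948, -0.1801, 0.0148]
tcp_rot: [2.333, 2.103, 0.001]
force: [0.2, -1.1, 1.0]
width: 0.287
t 3.2 slab [-300.   21.] z 14.8 toolx ang 84.08 tilt -1.0 F push,lat,z [-1.12 -0.31  0.98] w 0.287
```

```bash
for i in 1; do python3 -m handwheel '[[[0,0,2,0,0,0,25],[0,0,2,0,0,0.3,25],[0,0,0,0,0,0,25]]]'; python3 -c "from h import *;st()"; 
python3 -m handwheel '[[[0,0,2,0,0,0,25],[0,0,0,0,0,0,25]]]'; python3 -c "from h import *;st()"
python3 -m handwheel '[[[0,0,1.5,0,0,0,25],[0,0,0,0,0,0,25]]]'; python3 -c "from h import *;st()"; done
```

```text
t: 3.5
position: [0.4947, -0.18, 0.0108]
tcp_rot: [2.337, 2.098, 0.001]
force: [0.3, -0.2, 0.4]
width: 0.293
t 3.5 slab [-299.9   21.1] z 10.8 toolx ang 83.82 tilt -1.0 F push,lat,z [-0.21 -0.32  0.37] w 0.293
t: 3.7
position: [0.4944, -0.1799, 0.0083]
tcp_rot: [2.337, 2.099, 0.0]
force: [0.3, 0.2, -0.1]
width: 0.292
t 3.7 slab [-299.9   21.4] z 8.3 toolx ang 83.85 tilt -1.0 F push,lat,z [ 0.2  -0.29 -0.08] w 0.292
t: 3.9
position: [0.4943, -0.1799, 0.0066]
tcp_rot: [-2.337, -2.099, 0.0]
force: [-0.0, -0.3, 0.7]
width: 0.29
t 3.9 slab [-299.8   21.5] z 6.6 toolx ang 83.85 tilt -1.0 F push,lat,z [-0.33 -0.01  0.67] w 0.29
```

```bash
python3 -m handwheel '[[[0,0,1,0,0,-0.65,25],[0,0,0,0,0,0,25]]]'; python3 -c "from h import *;st()"
python3 -m handwheel '[[[0,0,1,0,0,0,25],[0,0,0,0,0,0,25]]]'; python3 -c "from h import *;st()"
```

```text
t: 4.1
position: [0.4944, -0.1799, 0.0059]
tcp_rot: [2.325, 2.113, 0.0]
force: [-0.2, -0.3, 1.1]
width: 0.295
t 4.1 slab [-299.9   21.3] z 5.9 toolx ang 84.54 tilt -1.0 F push,lat,z [-0.28  0.2   1.08] w 0.295
t: 4.3
position: [0.4945, -0.18, 0.0059]
tcp_rot: [2.325, 2.112, 0.0]
force: [-3.7, 1.5, 11.3]
width: 0.293
t 4.3 slab [-299.9   21.3] z 5.9 toolx ang 84.51 tilt -1.0 F push,lat,z [ 1.19  3.8  11.29] w 0.293
```

```bash
python3 -m handwheel '[[[0,0,-3,0,0,0,25],[8,0,0,0,0,0,25],[8,0,0,0,0,0,25],[7,0,0,0,0,0,25],[7,0,0,0,0,0,25]]]'
python3 -m handwheel '[[[7,0,0,0,0,0,25],[7,0,0,0,0,0,25],[7,0,0,0,0,0,25],[7,0,0,0,0,0,25],[7,0,0,0,0,0,25]]]'
python3 - <<'E'
from h import *
st()
d=cam('top');t=d['frame'][125:245,160:310];d=cam('scene');s=d['frame'][150:270,180:330]
cv2.imwrite('pics/d.png',cv2.resize(np.hstack([t,s])[:,:,::-1],(800,320),interpolation=cv2.INTER_CUBIC))
E
```

```text
t: 4.8
position: [0.4972, -0.1492, 0.0076]
tcp_rot: [-2.325, -2.113, 0.0]
force: [0.2, 0.1, 0.1]
width: 0.295
t: 5.3
position: [0.5006, -0.1146, 0.0078]
tcp_rot: [2.325, 2.112, 0.0]
force: [-0.6, 0.1, -0.2]
width: 0.295
t 5.3 slab [-234.3   21.4] z 7.8 toolx ang 84.5 tilt -1.0 F push,lat,z [ 0.08  0.61 -0.19] w 0.295
```

View pics/d.png

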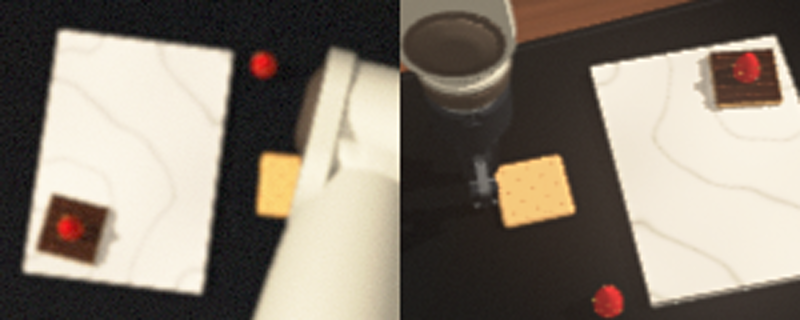

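The biscuit (scene crop (535,190)) has turned almost square to the slab and is gripped evenly by both fingertips. I measure it in the scene view as I go.

```bash
cat >> h.py <<'E'
def gold(z=.016,n='scene'):
    d=cam(n);m=cv2.inRange(cv2.cvtColor(d['frame'],cv2.COLOR_RGB2HSV),(12,60,120),(28,210,255))
    cs,_=cv2.findContours(m,cv2.RETR_EXTERNAL,cv2.CHAIN_APPROX_NONE)
    for c in cs:
        w=np.array([slab(ray(d,*p[0],z)*1000) for p in c]);k=w.mean(0)
        if cv2.contourArea(c)>60 and -270<k[0]<100 and -120<k[1]<120:
            print('gold slab',np.round(cv2.minAreaRect(w.astype(np.float32)),1) if 0 else cv2.minAreaRect(w.astype(np.float32)),'x',w[:,0].min(),w[:,0].max(),'y',w[:,1].min(),w[:,1].max())
    return d
E
python3 -c "from h import *;gold()"
python3 -m handwheel '[[[7,0,0,0,0,0,25],[7,0,0,0,0,0,25],[7,0,0,0,0,0,25],[7,0,0,0,0,0,25],[7,0,0,0,0,0,25]]]'
python3 -c "from h import *;st();gold()"
```

```text
gold slab ((-185.72767639160156, 5.595636367797852), (70.56981658935547, 71.58226776123047), 1.0974857807159424) x -220.6 -150.0 y -30.6 41.8
t: 5.95
position: [0.504, -0.0797, 0.0078]
tcp_rot: [-2.325, -2.113, -0.0]
force: [-0.2, -0.5, -0.3]
width: 0.294
t 5.95 slab [-199.2   21.4] z 7.8 toolx ang 84.51 tilt -1.0 F push,lat,z [-0.52  0.12 -0.27] w 0.294
gold slab ((-153.09999084472656, 5.099992752075195), (70.39998626708984, 71.99998474121094), -0.0) x -188.3 -117.9 y -30.9 41.1
```

Biscuit centre is at slab y = 5 and the fingers at 21, so I back off, centre them and go on to the edge.

```bash
python3 -m handwheel '[[[-5,0,0,0,0,0,25],[0,8,0,0,0,0,25],[0,8,0,0,0,0,25],[5,0,0,0,0,0,25],[5,0,0,0,0,0,25]]]'
python3 -m handwheel '[[[4,0,0,0,0,0,25],[3,0,0,0,0,0,25],[2,0,0,0,0,0,25],[1,0,0,0,0,0,25],[0,0,0,0,0,0,25]]]'
python3 -c "from h import *;st();gold()"
```

```text
t: 6.5
position: [0.5205, -0.0768, 0.0076]
tcp_rot: [-2.326, -2.111, 0.0]
force: [0.0, -0.7, 0.0]
width: 0.295
t: 7.0
position: [0.5213, -0.0668, 0.0078]
tcp_rot: [2.325, 2.113, 0.0]
force: [0.2, -0.5, 0.7]
width: 0.295
t 7.0 slab [-184.7    5.4] z 7.8 toolx ang 84.52 tilt -1.0 F push,lat,z [-0.51 -0.23  0.7 ] w 0.295
gold slab ((-137.60000610351562, 5.94999885559082), (71.19999694824219, 72.0999984741211), 0.0) x -173.2 -102.0 y -30.1 42.0
```

```bash
for k in 1; do python3 -m handwheel '[[[1,0,0,0,0,0,25],[1,0,0,0,0,0,25],[0,0,0,0,0,0,25]]]' >/dev/null; python3 -c "from h import *;st()"
python3 -m handwheel '[[[1,0,0,0,0,0,25],[0,0,0,0,0,0,25]]]'>/dev/null; python3 -c "from h import *;st()"; done
```

```text
t 7.35 slab [-182.8    5.4] z 7.8 toolx ang 84.5 tilt -1.0 F push,lat,z [ 0.37  0.21 -0.41] w 0.292
t 7.55 slab [-182.     5.4] z 7.8 toolx ang 84.5 tilt -1.0 F push,lat,z [-1.27 -0.32  0.23] w 0.293
```

```bash
python3 -m handwheel '[[[0.7,0,0,0,0,0,25],[0,0,0,0,0,0,25]]]' >/dev/null; python3 -c "from h import *;st()"
python3 -m handwheel '[[[0.7,0,0,0,0,0,25],[0,0,0,0,0,0,25]]]'>/dev/null; python3 -c "from h import *;st()"
```

```text
t 7.75 slab [-181.8    5.4] z 7.8 toolx ang 84.47 tilt -1.0 F push,lat,z [-5.21  0.32  0.96] w 0.29
t 7.95 slab [-181.6    5.4] z 7.8 toolx ang 84.45 tilt -1.0 F push,lat,z [-7.97 -0.04  0.87] w 0.297
```

Seated against the slab edge (8 N). I back off slightly, lower the tips by 1.3 mm for more rim overlap, re-seat and begin the arc.

```bash
python3 -m handwheel '[[[-2,0,0,0,0,0,25],[0,0,1.3,0,0,0,25],[1,0,0,0,0,0,25],[0.8,0,0,0,0,0,25],[0,0,0,0,0,0,25]]]' >/dev/null; python3 -c "from h import *;st()"
python3 -m handwheel '[[[0.1,0,-1.6,0,0,0,25],[0.1,0,-1.6,0,0,0,25],[0,0,0,0,0,0,25]]]'>/dev/null; python3 -c "from h import *;st()"
python3 -m handwheel '[[[0.1,0,-1.7,0,0,0,25],[0.1,0,-1.7,0,0,0,25],[0,0,0,0,0,0,25]]]'>/dev/null; python3 -c "
from h import *
st();d=cam('scene');s=d['frame'][160:270,190:320];cv2.imwrite('pics/e.png',cv2.resize(s[:,:,::-1],None,fx=4,fy=4,interpolation=cv2.INTER_CUBIC))"
```

```text
t 8.45 slab [-181.7    5.5] z 6.4 toolx ang 84.46 tilt -1.0 F push,lat,z [-7.87 -0.01 -0.55] w 0.292
t 8.75 slab [-181.6    5.4] z 9.9 toolx ang 84.45 tilt -1.0 F push,lat,z [-9.45  0.95  0.7 ] w 0.289
t 9.05 slab [-181.4    5.4] z 13.3 toolx ang 84.46 tilt -1.0 F push,lat,z [-8.95  0.79  1.21] w 0.29
```

View pics/e.png

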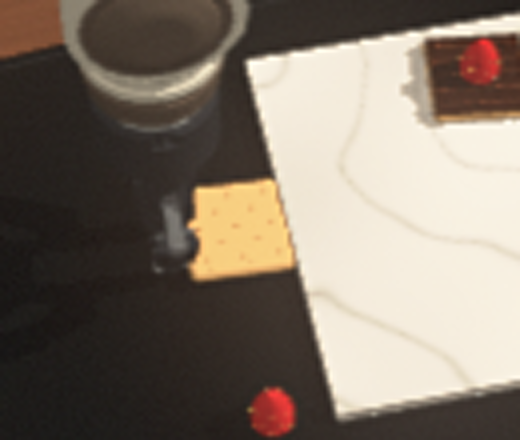

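```bash
cat >> h.py <<'E'
def pred(d,th,yc=5.5,z=.016):
    # extents on plane z of the plain face (inset 1.5mm) tipped by th about front rim centre (-105,11)
    o=[]
    c,s=np.cos(th),np.sin(th)
    for l in(-3.5,63.5):
        for y in(-35,35):
            X=-105-l*c+5*s; Z=11+l*s+5*c
            w=C+X*sx+(yc+y)*sy
            u,v=proj(d,[w[0]/1e3,w[1]/1e3,Z/1e3]);o.append(slab(ray(d,u,v,z)*1000))
    o=np.array(o);return np.round([o[:,0].min(),o[:,0].max(),o[:,1].min(),o[:,1].max()],1)
E
python3 -c "
from h import *
d=gold()
for t in (0,.1,.2,.4,.6,.8,1,1.2): print(t,pred(d,t))"
```

```text
gold slab ((-133.61155700683594, 7.973674774169922), (72.40132141113281, 69.70277404785156), 86.40643310546875) x -170.1 -100.5 y -29.3 45.3
0 [-168.5 -101.5  -29.5   40.5]
0.1 [-167.2 -101.1  -29.7   44.7]
0.2 [-165.2 -100.7  -30.    48.8]
0.4 [-159.4 -100.1  -30.5   56.9]
0.6 [-151.3  -99.7  -31.2   64.3]
0.8 [-141.1  -99.6  -31.9   70.8]
1 [-129.2  -99.7  -32.6   75.9]
1.2 [-116.2 -100.   -33.3   79.5]
```

It is rising with the fingers (apparent y max 45 ⇒ about 0.1 rad). Continue along the arc.

```bash
python3 -m handwheel '[[[0.2,0,-2,0,0,0,25],[0.3,0,-2.2,0,0,0,25],[0.4,0,-2.2,0,0,0,25],[0,0,0,0,0,0,25]]]'>/dev/null; python3 -c "from h import *;st();gold()"
python3 -m handwheel '[[[0.4,0,-2,0,0,0,25],[0.5,0,-2.1,0,0,0,25],[0.6,0,-2.1,0,0,0,25],[0,0,0,0,0,0,25]]]'>/dev/null; python3 -c "from h import *;st();gold()"
```

```text
t 9.55 slab [-180.5    5.4] z 19.8 toolx ang 84.45 tilt -1.0 F push,lat,z [-9.46  0.65  0.65] w 0.293
gold slab ((-131.35569763183594, 9.627403259277344), (72.49256896972656, 69.4815902709961), 82.77996826171875) x -169.0 -100.5 y -28.8 48.5
t 10.0 slab [-178.7    5.2] z 26.2 toolx ang 84.46 tilt -1.0 F push,lat,z [-6.9   0.59  2.57] w 0.295
gold slab ((-127.95159149169922, 10.592447280883789), (71.63501739501953, 68.05040740966797), 78.11135864257812) x -166.5 -100.6 y -29.8 51.6
```

```bash
python3 -c "
from h import *
d=cam('scene');s=d['frame'][190:250,210:290];cv2.imwrite('pics/f.png',cv2.resize(s[:,:,::-1],None,fx=9,fy=9,interpolation=cv2.INTER_CUBIC))
d=cam('wrist');print(d['frame'].shape);cv2.imwrite('pics/w.png',d['frame'][:,:,::-1])"
```

```text
(384, 512, 3)
```

View pics/f.png

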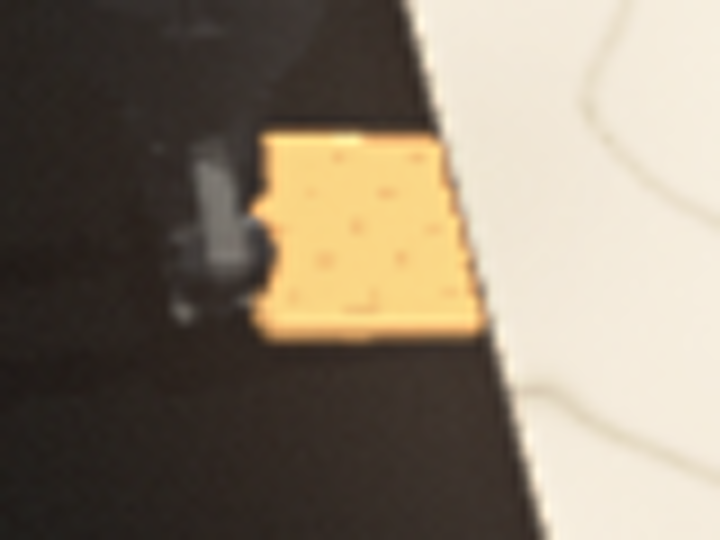

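View pics/w.png

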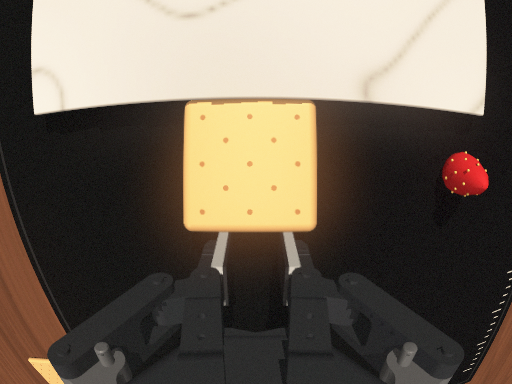

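Wrist view: biscuit (184–317, 100–231) is square to the fingers, with its front edge along the slab edge, lit and lifted. I use its rear silhouette row to compute the tilt.

```bash
cat >> h.py <<'E'
def wproj(d,X):
    p=np.array(d['R'])@np.array(X)+np.array(d['t']);q=np.hypot(p[0],p[1]);a=np.arctan2(q,p[2]);return d['cx']+d['fx']*a*p[0]/q,d['cy']+d['fy']*a*p[1]/q
def tilt(save=None):
    d=cam('wrist',save);m=cv2.inRange(cv2.cvtColor(d['frame'],cv2.COLOR_RGB2HSV),(12,60,120),(28,210,255))
    cs,_=cv2.findContours(m[:,100:420],cv2.RETR_EXTERNAL,cv2.CHAIN_APPROX_NONE)
    c=max(cs,key=lambda c:cv2.contourArea(c) if cv2.boundingRect(c)[1]<300 else 0);x,y,w,h=cv2.boundingRect(c)
    print('wrist box u',x+100,x+100+w,'v',y,y+h)
    tab=[]
    for th in np.arange(0,1.6,.02):
        vs=[]
        for l in (0,60):
            for ph in np.arange(0,6.28,.1):
                w_=C+(-105-l*np.cos(th)+5*np.cos(ph))*sx+5.5*sy;Z=11+l*np.sin(th)+5*np.sin(ph)
                vs.append(wproj(d,[w_[0]/1e3,w_[1]/1e3,Z/1e3])[1])
        tab.append((th,min(vs),max(vs)))
    tab=np.array(tab);i=np.argmin(abs(tab[:,2]-(y+h)));z=r.get_obs()['position'][2]*1e3
    print('theta',tab[i].round(2),'rim centre above tip',round(11+60*np.sin(tab[i,0])-z,1))
E
python3 -c "from h import *;st();tilt()"
```

```text
t 10.15 slab [-178.8    5.2] z 26.1 toolx ang 84.46 tilt -1.0 F push,lat,z [-7.69  0.93  2.16] w 0.292
wrist box u 183 317 v 98 234
theta [  0.48  95.   231.07] rim centre above tip 12.7
```

```bash
python3 -c "
from h import *
d=cam('wrist')
c=-np.array(d['R']).T@np.array(d['t']);print('cam',slab(c*1000),c[2])
for th in (.1,.2,.3,.4,.5):
    o=[]
    for l in (0,60):
        for y in(-35,35):
            X=-105-l*np.cos(th);Z=11+l*np.sin(th);w=C+X*sx+(5.5+y)*sy
            o.append(wproj(d,[w[0]/1e3,w[1]/1e3,Z/1e3]))
    o=np.array(o);print(th,o.round(1).tolist(),'wid front',(o[1,0]-o[0,0]).round(1),'rear',(o[3,0]-o[2,0]).round(1))
m=cv2.inRange(cv2.cvtColor(d['frame'],cv2.COLOR_RGB2HSV),(12,60,120),(28,210,255))
for v in range(104,232,8):
    n=np.nonzero(m[v,120:380])[0]+120;print(v,n.min(),n.max(),end='; ')
"
```

```text
cam [-97.4   5.8] 0.16813013934504537
0.1 [[321.7, 105.8], [189.8, 105.7], [317.8, 214.2], [193.6, 214.2]] wid front -131.8 rear -124.1
0.2 [[321.7, 105.8], [189.8, 105.7], [320.0, 217.1], [191.5, 217.1]] wid front -131.8 rear -128.5
0.3 [[321.7, 105.8], [189.8, 105.7], [322.4, 219.1], [189.1, 219.1]] wid front -131.8 rear -133.3
0.4 [[321.7, 105.8], [189.8, 105.7], [325.0, 220.1], [186.5, 220.1]] wid front -131.8 rear -138.6
0.5 [[321.7, 105.8], [189.8, 105.7], [327.9, 219.9], [183.7, 219.9]] wid front -131.8 rear -144.2
104 186 314; 112 184 315; 120 184 315; 128 184 316; 136 184 316; 144 183 316; 152 183 316; 160 183 316; 168 183 316; 176 183 316; 184 183 316; 192 183 316; 200 183 316; 208 183 316; 216 183 316; 224 184 316;
```

Widths (front 132 px, rear 134 px) give about 0.32 rad, with the rim centre about 3.7 mm above the tips, so the arc is tracking without slip. I switch the estimator to rear width and continue.

```bash
cat >> h.py <<'E'
def tilt(save=None):
    d=cam('wrist',save);m=cv2.inRange(cv2.cvtColor(d['frame'],cv2.COLOR_RGB2HSV),(12,60,120),(28,210,255))[:,100:420]
    cs,_=cv2.findContours(m,cv2.RETR_EXTERNAL,cv2.CHAIN_APPROX_NONE)
    cs=[c for c in cs if cv2.boundingRect(c)[1]<260 and cv2.contourArea(c)>300]
    if not cs: print('no gold');return
    c=max(cs,key=cv2.contourArea);x,y,w,h=cv2.boundingRect(c)
    rows=m[y+h-25 if h>40 else y:y+h-12 if h>40 else y+h];W=max(np.ptp(np.nonzero(q)[0])+1 for q in rows if q.any())
    tab=[]
    for th in np.arange(0,1.6,.02):
        o=[]
        for s in(-35,35):
            w_=C+(-105-60*np.cos(th))*sx+(5.5+s)*sy;o.append(wproj(d,[w_[0]/1e3,w_[1]/1e3,.011+.06*np.sin(th)])[0])
        tab.append(abs(o[1]-o[0]))
    th=.02*np.argmin(abs(np.array(tab)-W));z=r.get_obs()['position'][2]*1e3
    print('box u',x+100,x+100+w,'v',y,y+h,'W',W,'theta',round(th,2),'rim above tip',round(11+60*np.sin(th)-z,1))
E
python3 -c "from h import *;tilt()"
python3 -m handwheel '[[[0.6,0,-2,0,0,0,25],[0.7,0,-2,0,0,0,25],[0.7,0,-2,0,0,0,25],[0,0,0,0,0,0,25]]]'>/dev/null; python3 -c "from h import *;st();tilt()"
python3 -m handwheel '[[[0.8,0,-2,0,0,0,25],[0.8,0,-2,0,0,0,25],[0.9,0,-2,0,0,0,25],[0,0,0,0,0,0,25]]]'>/dev/null; python3 -c "from h import *;st();tilt()"
```

```text
box u 183 317 v 98 234 W 134 theta 0.32 rim above tip 3.8
t 10.7 slab [-176.6    5.2] z 32.3 toolx ang 84.47 tilt -1.0 F push,lat,z [-6.56  0.46  2.89] w 0.295
box u 183 317 v 102 232 W 134 theta 0.42 rim above tip 3.3
t 11.15 slab [-173.8    5.2] z 38.2 toolx ang 84.49 tilt -1.0 F push,lat,z [-5.23  0.61  3.58] w 0.294
box u 184 317 v 107 232 W 133 theta 0.52 rim above tip 2.7
```

```bash

python3 -m handwheel '[[[1.1,0,-1.8,0,0,0,25],[1.2,0,-1.7,0,0,0,25],[1.3,0,-1.7,0,0,0,25],[0,0,0,0,0,0,25]]]'>/dev/null; python3 -c "from h import *;st();tilt()"
python3 -m handwheel '[[[1.3,0,-1.7,0,0,0,25],[1.4,0,-1.6,0,0,0,25],[1.5,0,-1.5,0,0,0,25],[0,0,0,0,0,0,25]]]'>/dev/null; python3 -c "from h import *;st();tilt()"
```

```text
t 11.6 slab [-170.4    5.1] z 43.6 toolx ang 84.48 tilt -1.0 F push,lat,z [-7.61  0.86  4.93] w 0.291
box u 184 316 v 112 232 W 132 theta 0.6 rim above tip 1.4
t 12.05 slab [-166.4    4.9] z 48.7 toolx ang 84.47 tilt -1.0 F push,lat,z [-8.61  0.54  6.17] w 0.292
box u 184 316 v 118 232 W 132 theta 0.7 rim above tip 1.0
```

```bash

python3 -m handwheel '[[[1.9,0,-1.8,0,0,0,25],[1.9,0,-1.7,0,0,0,25],[0,0,0,0,0,0,25]]]'>/dev/null; python3 -c "from h import *;st();tilt()"
python3 -m handwheel '[[[1.9,0,-1.7,0,0,0,25],[2,0,-1.6,0,0,0,25],[0,0,0,0,0,0,25]]]'>/dev/null; python3 -c "from h import *;st();tilt()"
```

```text
t 12.4 slab [-162.8    4.8] z 52.5 toolx ang 84.46 tilt -0.99999 F push,lat,z [-9.69  2.56  8.79] w 0.291
box u 184 316 v 123 232 W 132 theta 0.8 rim above tip 1.6
t 12.75 slab [-158.8    4.7] z 56.0 toolx ang 84.46 tilt -0.99999 F push,lat,z [-9.38  1.22  9.8 ] w 0.29
box u 184 316 v 129 232 W 132 theta 0.88 rim above tip 1.3
```

```bash

python3 -m handwheel '[[[2.2,0,-1.5,0,0,0,25],[2.2,0,-1.4,0,0,0,25],[0,0,0,0,0,0,25]]]'>/dev/null; python3 -c "from h import *;st();tilt()"
python3 -m handwheel '[[[2.4,0,-1.3,0,0,0,25],[2.4,0,-1.2,0,0,0,25],[0,0,0,0,0,0,25]]]'>/dev/null; python3 -c "from h import *;st();tilt()"
python3 -m handwheel '[[[2.4,0,-1.1,0,0,0,25],[2.4,0,-1,0,0,0,25],[0,0,0,0,0,0,25]]]'>/dev/null; python3 -c "from h import *;st();tilt()"
```

```text
t 13.1 slab [-153.4    4.8] z 58.3 toolx ang 84.49 tilt -1.0 F push,lat,z [-0.42 -0.55  0.34] w 0.296
box u 183 317 v 137 233 W 134 theta 1.02 rim above tip 4.4
t 13.45 slab [-148.1    5.5] z 59.8 toolx ang 84.54 tilt -1.0 F push,lat,z [-0.22 -1.12  0.07] w 0.291
box u 184 319 v 145 234 W 135 theta 1.1 rim above tip 4.7
t 13.8 slab [-143.5    5.3] z 62.1 toolx ang 84.52 tilt -1.0 F push,lat,z [-0.17 -0.46 -0.04] w 0.289
box u 184 319 v 152 234 W 235 theta 1.58 rim above tip 8.9
```

```bash

python3 -m handwheel '[[[2.5,0,-0.5,0,0,0,25],[2.5,0,-0.5,0,0,0,25],[2.5,0,0,0,0,0,25],[0,0,0,0,0,0,25]]]'>/dev/null; python3 -c "from h import *;st();tilt('g.png')"
python3 -m handwheel '[[[2.5,0,0,0,0,0,25],[2.5,0,0,0,0,0,25],[2.5,0,0,0,0,0,25],[0,0,0,0,0,0,25]]]'>/dev/null; python3 -c "from h import *;st();tilt('h.png')"
```

```text
t 14.25 slab [-136.     5.4] z 63.0 toolx ang 84.52 tilt -1.0 F push,lat,z [-0.14  1.32 -0.39] w 0.295
box u 183 319 v 163 235 W 232 theta 1.58 rim above tip 8.0
t 14.7 slab [-128.5    5.4] z 63.0 toolx ang 84.52 tilt -1.0 F push,lat,z [ 0.07 -0.3  -0.34] w 0.288
box u 183 320 v 174 236 W 233 theta 1.58 rim above tip 8.0
```

View pics/h.png

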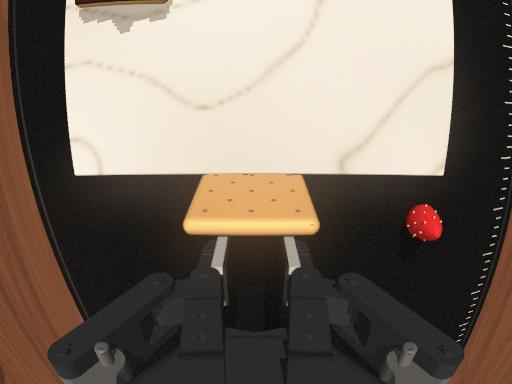

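Wrist view: biscuit is nearly upright at (184–319, 174–236), top rim ahead of the fingers and bottom rim at the slab edge. Push it over.

```bash

python3 -m handwheel '[[[2.5,0,0,0,0,0,25],[2.5,0,0,0,0,0,25],[2.5,0,0,0,0,0,25],[2.5,0,0,0,0,0,25],[0,0,0,0,0,0,25]]]'>/dev/null; python3 -c "from h import *;st();tilt()"
python3 -m handwheel '[[[2.5,0,0,0,0,0,25],[2.5,0,0,0,0,0,25],[2.5,0,0,0,0,0,25],[0,0,0,0,0,0,25]]]'>/dev/null; python3 -c "from h import *;st();tilt('k.png')"
```

```text
t 15.25 slab [-118.5    5.4] z 63.0 toolx ang 84.52 tilt -1.0 F push,lat,z [-0.53  0.18  0.64] w 0.291
box u 182 320 v 188 234 W 137 theta 1.58 rim above tip 8.0
t 15.7 slab [-111.     5.4] z 63.0 toolx ang 84.52 tilt -1.0 F push,lat,z [-0.56 -0.52 -0.45] w 0.289
box u 184 319 v 181 197 W 135 theta 1.58 rim above tip 8.0
```

View pics/k.png

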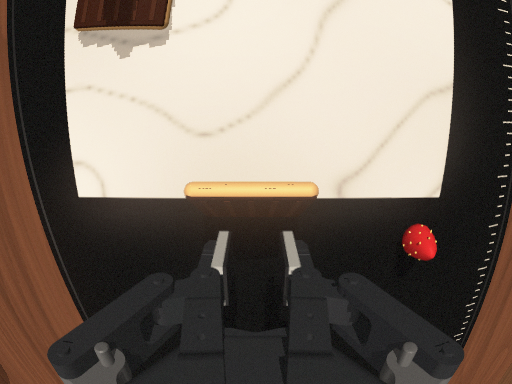

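Wrist view: the biscuit has left the fingers and is falling forward, with the rim at (184–319, 181–197). I let it settle.

```bash

python3 -m handwheel '[[[0,0,0,0,0,0,25],[0,0,0,0,0,0,25],[0,0,0,0,0,0,25],[0,0,0,0,0,0,25]]]'>/dev/null; python3 -c "
from h import *;st();tilt('l.png')
d=cam('wrist');cv2.imwrite('pics/m.png',np.hstack([d['frame'][:300],cam('scene')['frame'][100:400]])[:,::1,::-1][:, :, :][:, 60:860])"
```

```text
t 16.15 slab [-111.4    5.4] z 63.0 toolx ang 84.5 tilt -1.0 F push,lat,z [ 1.01 -0.67 -0.41] w 0.293
box u 196 308 v 167 200 W 112 theta 0.86 rim above tip -6.5Traceback (most recent call last):
  File "<string>", line 3, in <module>
    d=cam('wrist');cv2.imwrite('pics/m.png',np.hstack([d['frame'][:300],cam('scene')['frame'][100:400]])[:,::1,::-1][:, :, :][:, 60:860])
                                            ~~~~~~~~~^^^^^^^^^^^^^^^^^^^^^^^^^^^^^^^^^^^^^^^^^^^^^^^^^^^
    return _nx.concatenate(arrs, 1, dtype=dtype, casting=casting)
           ~~~~~~~~~~~~~~~^^^^^^^^^^^^^^^^^^^^^^^^^^^^^^^^^^^^^^^
ValueError: all the input array dimensions except for the concatenation axis must match exactly, but along dimension 0, the array at index 0 has size 300 and the array at index 1 has size 284
```

View pics/l.png

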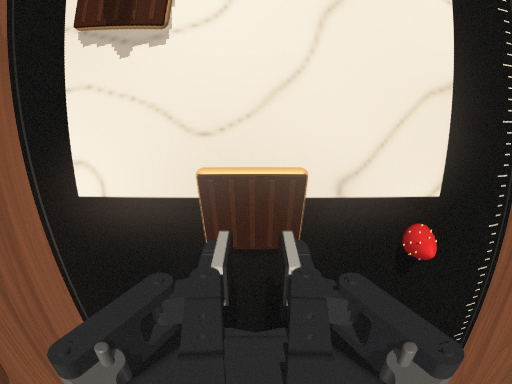

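Chocolate side is up. The biscuit leans over the slab edge, far rim at (196–308, 167) and near rim back on the board under the fingertips. I check that it has settled, then retreat behind it at height and come down.

```bash
python3 -c "from h import *;tilt()"
python3 -m handwheel '[[[-10,0,-5,0,0,0,25],[-15,0,-2,0,0,0,25],[-20,0,0,0,0,0,25],[-5,0,0,0,0,0,25],[0,0,0,0,0,0,25]]]'>/dev/null; python3 -c "
from h import *;st();d=cam('wrist');tilt();cv2.imwrite('pics/n.png',np.hstack([d['frame'],cv2.resize(cam('scene')['frame'][180:276,200:296],(288,288)).repeat(1,0) if 0 else cv2.resize(cam('scene')['frame'][170:266,210:282],(288,384),interpolation=cv2.INTER_CUBIC)])[:,:,::-1])"
```

```text
box u 196 308 v 167 200 W 112 theta 0.86 rim above tip -6.5
t 16.85 slab [-162.6    5.4] z 70.2 toolx ang 84.39 tilt -1.0 F push,lat,z [-0.01 -0.48 -0.58] w 0.296
box u 194 309 v 84 163 W 106 theta 0.4 rim above tip -35.7
```

View pics/n.png

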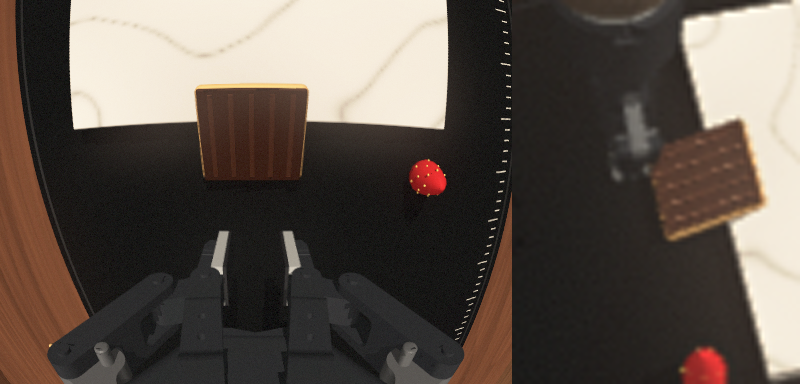

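Wrist view: the biscuit, chocolate up, is at rest over the edge (near rim at row 180, u 203–301). I locate that near rim by casting a ray onto z = 11 mm.

```bash
cat >> h.py <<'E'
def wray(d,u,v,z):
    p=np.array([(u-d['cx'])/d['fx'],(v-d['cy'])/d['fy']]);a=np.hypot(*p);k=np.array([*(p/a*np.sin(a)),np.cos(a)]) if a else np.array([0,0,1.])
    R=np.array(d['R']);c=-R.T@np.array(d['t']);k=R.T@k;return slab((c+k*(z-c[2])/k[2])*1000)
E
python3 -c "
from h import *;d=cam('wrist')
for u,v,z in((203,180,.011),(301,180,.011),(195,85,.035),(308,85,.035),(150,127,.018)):print(u,v,wray(d,u,v,z))"
```

```text
203 180 [-142.5   43.4]
301 180 [-142.4  -26.7]
195 85 [-75.9  41.8]
308 85 [-76.1 -25.1]
150 127 [-102.3   77.8]
```

```bash
python3 -m handwheel '[[[0,-2.6,20,0,0,0,25],[0,0,20,0,0,0,25],[0,0,15,0,0,0,25],[0,0,7,0,0,0,25],[0,0,0,0,0,0,25]]]'>/dev/null; python3 -c "from h import *;st()"
python3 -m handwheel '[[[3,0,0,0,0,0,25],[3,0,0,0,0,0,25],[3,0,0,0,0,0,25],[0,0,0,0,0,0,25]]]'>/dev/null; python3 -c "from h import *;st()"
python3 -m handwheel '[[[2,0,0,0,0,0,25],[2,0,0,0,0,0,25],[2,0,0,0,0,0,25],[0,0,0,0,0,0,25]]]'>/dev/null; python3 -c "from h import *;st()
d=cam('wrist','p.png')"
```

```text
t 17.55 slab [-161.1    8.3] z 7.4 toolx ang 84.52 tilt -1.0 F push,lat,z [-0.25  0.55  0.4 ] w 0.294
t 17.95 slab [-151.9    7.8] z 8.4 toolx ang 84.53 tilt -1.0 F push,lat,z [0.67 0.5  0.22] w 0.293
t 18.35 slab [-146.1    8. ] z 8.0 toolx ang 84.51 tilt -1.0 F push,lat,z [ 0.53  0.06 -0.32] w 0.295
```

```bash
python3 -m handwheel '[[[2,0,0,0,0,0,25],[2,0,0,0,0,0,25],[2,0,0,0,0,0,25],[2,0,0,0,0,0,25],[0,0,0,0,0,0,25]]]'>/dev/null; python3 -c "from h import *;st()"
python3 -m handwheel '[[[2,0,0,0,0,0,25],[2,0,0,0,0,0,25],[2,0,0,0,0,0,25],[2,0,0,0,0,0,25],[0,0,0,0,0,0,25]]]'>/dev/null; python3 -c "from h import *;st()
d=cam('wrist','q.png');m=cv2.inRange(cv2.cvtColor(d['frame'],cv2.COLOR_RGB2HSV),(0,60,30),(28,230,255))[:, 100:400]
for c in cv2.findContours(m,cv2.RETR_EXTERNAL,cv2.CHAIN_APPROX_NONE)[0]:
  if cv2.contourArea(c)>200: print(cv2.boundingRect(c))"
```

```text
t 18.9 slab [-138.1    8. ] z 8.0 toolx ang 84.52 tilt -1.0 F push,lat,z [-0.41 -0.16 -0.08] w 0.289
t 19.4 slab [-130.1    8. ] z 8.0 toolx ang 84.52 tilt -1.0 F push,lat,z [-0.41  0.4  -0.2 ] w 0.294
(0, 140, 277, 95)
```

```bash
cat >> h.py <<'E'
def choc():
    # slab positions of the chocolate biscuit's corners as seen in wrist, on its top-face plane z=28 mm
    d=cam('wrist');h=cv2.cvtColor(d['frame'],cv2.COLOR_RGB2HSV);m=cv2.inRange(h,(0,50,35),(28,255,255));m[:,:120]=0;m[:,380:]=0
    m=cv2.morphologyEx(m,cv2.MORPH_OPEN,np.ones((5,5)))
    cs=[c for c in cv2.findContours(m,cv2.RETR_EXTERNAL,cv2.CHAIN_APPROX_NONE)[0] if cv2.contourArea(c)>2000]
    for c in cs:
        b=cv2.boxPoints(cv2.minAreaRect(c));a=cv2.approxPolyDP(c,6,True)[:,0]
        print('px',a.tolist());print('slab z23',[wray(d,*map(float,p),.023).tolist() for p in a])
E
python3 -c "from h import *;choc()"
```

```text
px [[135, 202], [135, 212], [148, 217], [172, 209], [192, 232], [318, 232], [333, 208], [343, 208], [336, 199], [356, 154], [340, 141], [163, 142], [154, 158], [175, 201]]
slab z23 [[-99.6, 67.2], [-104.9, 68.0], [-107.4, 61.3], [-102.9, 48.3], [-115.0, 39.4], [-114.9, -22.0], [-102.3, -28.3], [-102.3, -33.3], [-97.7, -29.3], [-75.9, -37.1], [-70.2, -29.0], [-70.6, 49.9], [-77.9, 54.8], [-98.8, 46.4]]
```

Far rim appears well above the slab (about 50 mm): pushing low has steepened the biscuit to about 45° over the edge. Its centre is already past the slab corner, so I take the near rim straight up by fingertip friction, which rotates the far side down.

```bash
python3 -m handwheel '[[[0,0,1.4,0,0,0,25],[0.5,0,0,0,0,0,25],[0,0,-1.5,0,0,0,25],[0,0,-1.5,0,0,0,25],[0,0,0,0,0,0,25]]]'>/dev/null; python3 -c "from h import *;st();choc()"
python3 -m handwheel '[[[0,0,-1.5,0,0,0,25],[0,0,-1.5,0,0,0,25],[0,0,-1.5,0,0,0,25],[0,0,0,0,0,0,25]]]'>/dev/null; python3 -c "from h import *;st();choc()"
```

```text
t 20.0 slab [-129.9    7.8] z 9.9 toolx ang 84.5 tilt -1.0 F push,lat,z [-0.54  0.23 -0.41] w 0.293
px [[159, 135], [192, 232], [318, 232], [352, 146], [340, 128], [171, 128]]
slab z23 [[-67.4, 52.0], [-115.7, 39.7], [-115.6, -22.6], [-72.4, -35.7], [-64.3, -29.4], [-64.4, 46.1]]
t 20.45 slab [-129.7    7.8] z 14.4 toolx ang 84.5 tilt -1.0 F push,lat,z [-0.15  0.25  0.14] w 0.294
px [[180, 96], [183, 197], [157, 198], [161, 207], [183, 214], [190, 234], [321, 233], [330, 205], [327, 94]]
slab z23 [[-50.2, 42.5], [-98.7, 43.8], [-99.4, 57.5], [-104.2, 55.9], [-107.8, 44.6], [-119.0, 42.0], [-118.4, -25.3], [-102.9, -28.6], [-49.3, -23.9]]
```

Corners now lie on the z = 23 mm plane with about 69 × 67 mm extent (x −119…−50), so it is flat on the slab, overhanging. I back off, raise the tips over the slab top, and push it on.

```bash
python3 -m handwheel '[[[-3,0,0,0,0,0,25],[0,0,-3,0,0,0,25],[0,0,-3,0,0,0,25],[0,0,0,0,0,0,25]]]'>/dev/null; python3 -c "from h import *;st();choc()"
python3 -m handwheel '[[[2,0,0,0,0,0,25],[2,0,0,0,0,0,25],[2,0,0,0,0,0,25],[2,0,0,0,0,0,25],[2,0,0,0,0,0,25]]]'>/dev/null; python3 -c "from h import *;st();choc()"
python3 -m handwheel '[[[2,0,0,0,0,0,25],[2,0,0,0,0,0,25],[2,0,0,0,0,0,25],[2,0,0,0,0,0,25],[2,0,0,0,0,0,25]]]'>/dev/null; python3 -c "from h import *;st();choc()"
```

```text
t 20.9 slab [-132.8    7.7] z 20.7 toolx ang 84.5 tilt -1.0 F push,lat,z [-0.75  0.36 -0.12] w 0.293
px [[120, 189], [128, 213], [147, 197], [164, 205], [164, 194], [184, 202], [195, 224], [317, 223], [330, 196], [328, 93], [313, 85], [188, 86], [180, 101], [185, 188]]
slab z23 [[-99.9, 80.7], [-113.8, 78.0], [-104.3, 65.2], [-108.7, 56.1], [-102.6, 55.5], [-106.9, 45.0], [-119.4, 40.1], [-118.8, -24.4], [-103.6, -30.1], [-51.9, -26.0], [-48.4, -18.7], [-48.7, 39.9], [-55.7, 44.0], [-99.3, 43.9]]
t 21.45 slab [-122.6    8.1] z 20.0 toolx ang 84.51 tilt -1.0 F push,lat,z [-0.8   0.18  1.13] w 0.293
px [[183, 98], [191, 231], [321, 228], [324, 95]]
slab z23 [[-44.1, 42.7], [-113.1, 42.9], [-111.2, -26.3], [-42.7, -23.6]]
t 22.0 slab [-112.7    8. ] z 20.1 toolx ang 84.5 tilt -1.0 F push,lat,z [-0.22 -0.24 -0.4 ] w 0.291
px [[182, 99], [190, 230], [321, 229], [325, 96], [228, 92]]
slab z23 [[-34.6, 43.2], [-102.6, 43.3], [-101.9, -26.4], [-33.2, -24.1], [-32.1, 21.2]]
```

Still square and flat. I finish the push to a centre near −52, then retreat.

```bash
python3 -m handwheel '[[[2,0,0,0,0,0,25],[2,0,0,0,0,0,25],[2,0,0,0,0,0,25],[2,0,0,0,0,0,25],[2,0,0,0,0,0,25]]]'>/dev/null
python3 -m handwheel '[[[2,0,0,0,0,0,25],[2,0,0,0,0,0,25],[1.5,0,0,0,0,0,25],[1,0,0,0,0,0,25],[0,0,0,0,0,0,25]]]'>/dev/null; python3 -c "from h import *;st();choc()"
python3 -m handwheel '[[[-4,0,0,0,0,0,25],[-10,0,0,0,0,0,25],[-20,0,-5,0,0,0,25],[-30,0,-40,0,0,0,25],[-40,0,-40,0,0,0,25]]]'>/dev/null
python3 -m handwheel '[[[-45,0,-10,0,0,0,25],[-45,0,-10,0,0,0,25],[-45,0,0,0,0,0,25],[0,0,0,0,0,0,25],[0,0,0,0,0,0,25]]]'>/dev/null
python3 - <<'E'
from h import *
st();ims=[]
i0=np.load('i0.npz')
for n,(v,u) in(('top',(125,160)),('scene',(150,220))):
    d=cam(n);f=d['frame'];h=cv2.cvtColor(f,cv2.COLOR_RGB2HSV)
    m=cv2.inRange(h,(0,60,20),(25,255,130))
    m=cv2.morphologyEx(m,cv2.MORPH_OPEN,np.ones((3,3)))
    for c in cv2.findContours(m,cv2.RETR_EXTERNAL,cv2.CHAIN_APPROX_NONE)[0]:
        w=np.array([slab(ray(d,*p[0],.028)*1000) for p in c]);q=w.mean(0)
        if cv2.contourArea(c)>100 and abs(q[0])<105 and abs(q[1])<150: print(n,cv2.minAreaRect(w.astype(np.float32)))
    for nm,img in(('before',i0[n]),('now',f)):
        h=cv2.cvtColor(img,cv2.COLOR_RGB2HSV);rd=cv2.inRange(h,(0,150,90),(6,255,255))|cv2.inRange(h,(172,150,90),(179,255,255))
        k,l,s_,ce=cv2.connectedComponentsWithStats(rd);print(nm,[ce[i].round(1).tolist() for i in range(1,k) if 25<s_[i,4]<150])
    ims.append(f[v:v+120,u:u+150])
cv2.imwrite('pics/z.png',cv2.resize(np.hstack(ims)[:,:,::-1],(800,320),interpolation=cv2.INTER_CUBIC))
E
```

```text
t 23.05 slab [-96.2   8. ] z 20.1 toolx ang 84.51 tilt -1.0 F push,lat,z [0.06 0.68 0.1 ] w 0.288
px [[182, 99], [191, 229], [319, 228], [324, 95]]
slab z23 [[-18.2, 43.2], [-85.5, 42.7], [-84.8, -25.2], [-16.3, -23.6]]
t 24.1 slab [-332.2    8.6] z 120.2 toolx ang 84.34 tilt -1.0 F push,lat,z [-0.29 -0.71  1.21] w 0.29
top ((51.78900146484375, 88.072998046875), (62.84765625, 63.9931755065918), 81.86988830566406)
top ((-49.418312072753906, 6.801933288574219), (62.84021759033203, 63.9044075012207), 89.76421356201172)
before [[258.1, 148.9], [372.5, 148.8], [392.9, 160.9], [380.6, 169.3], [185.9, 210.5]]
now [[258.0, 149.0], [186.0, 210.5]]
scene ((-58.4024658203125, 203.96783447265625), (1429.95947265625, 1264.3739013671875), 5.720217704772949)
before [[309.9, 175.0], [258.0, 262.7], [84.6, 297.1], [112.7, 302.7]]
now [[309.9, 175.0], [258.0, 262.7], [84.6, 297.2], [112.7, 302.7]]
```

View pics/z.png

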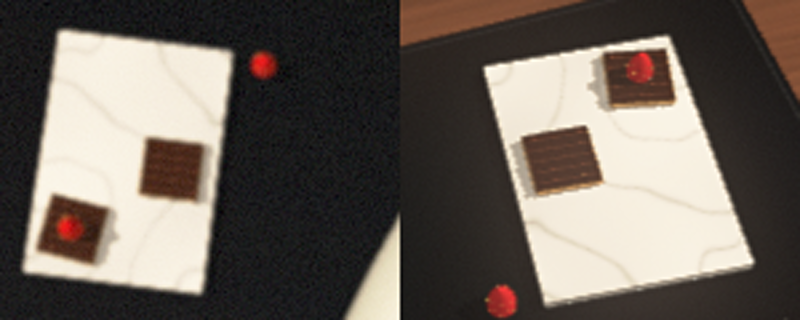

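The final picture shows the biscuit chocolate side up, wholly on the slab (left (172,170), right (563,160)). Its centre is about (−50, 7) in the slab frame. The strawberries have not moved, and the arm is clear.

```bash
python3 -c "from h import *;r.finish_job()"
```

```text
the job is handed in; nothing more can be done
```

The biscuit now lies chocolate side up, wholly on the slab, and I handed the job in at about 24 s. The hand-in gave no verdict.

**What I did:** I squared the biscuit with two spread fingertips and slid it to the slab's long edge. I tipped it up along an arc by friction on its rim, and it fell over onto the slab edge. A low push then steepened it to about 45° over the edge. I cured that by raising its near rim with the fingertips until it lay flat, then pushed it on.

**Last checks:**
- **Position:** the top view puts its centre at slab x −49, y +7 mm. The last wrist view, before I backed off, agrees at about −51, +9 (limits are ±67 and ±107 mm).
- **Squareness and flatness:** it is square to the slab within about 0.3° in the top view. In the wrist view its outline fits a face lying flat on the slab.
- **Tip-up:** I measured tilts from 0.6 rad to nearly upright with the lower rim at the slab edge, for over 2 s.
- **Finger force:** the highest reading on the biscuit was about 14 N, against the 30 N limit. It was sampled between moves, so brief peaks in between would not show.
- **Other objects:** the standing strawberry and the one on the finished biscuit moved by 0.1 pixel or less in both views.

**What did not work or was not checked:**
- The chocolate mask failed in the last scene view by merging with the table, so the position rests on the top and wrist views plus the picture.
- The first tilt estimate, from a row in the wrist image, disagreed with the others; I replaced it with one from image widths.
- The bowl's berries did not register in the last top view, perhaps hidden by the arm. In the scene view the two found before were unmoved.
- I did not re-measure the knife; the arm never went near it.

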